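# Put the drive's power pack on charge and set the charge timer

### The arm

A 7-joint arm with a two-finger parallel gripper is mounted at the origin on a cart in front of the work surface, level with it; the furniture and walls round the work are solid. World frame = base frame: x ahead of the robot, y to its left, z up, the work surface at z = 0. Lengths are in m, angles in rad, forces in N, time in s.
With the tool pointing down it reaches from about 0.425 to 0.875 m from the base axis. Payload 4.7 kg.
Tool frame: the origin (TCP) lies at the very end of the fingers, on their centre line; the grasp point (between the pads) lies 19 mm behind it (hold_point_z is the distance from the TCP to the grasp point, in m); z points along the fingers, y is the direction in which the jaws open and shut (so a half turn about z gives the same grasp; the last joint's range is limited). The gripper opens to 87 mm and grips with 3 to 60 N. Pads are 19 mm wide; open, the fingers measure 117 mm over their backs; the gripper's body (75 mm by 190 mm) begins 51 mm behind the grasp point.
Start: joints at [1.135, 0.321, -0.07, 1.45, 0.023, 1.371, -0.057], TCP at [0.283, -0.585, 0.223] pointing down, gripper open.
Joint ranges: [-2.86, 2.86], [-0.3, 2.09], [-1.38, 1.24], [0.06, 2.45], [-1.56, 4.7], [0.09, 2.05], [-2.69, 2.69]. Speed limits (rad/s): [2.57, 2.57, 3.14, 3.14, 3.14, 3.14, 3.14].

### API

Orientations are given as a unit quaternion [w, x, y, z].
In Python, from rig import * gives the robot as it stands.
- The arm moves only by the tool send_rows, never from a script. Its argument "targets" is a list of rows, each an object of numbers: "hand": the finger opening in cm, from 0 to 8.7; "tx", "ty", "tz": the shift along the tool's x, y, z in cm; "rx", "ry", "rz": the turn, a rotation vector about the tool's x, y, z in degrees. A call has 1 to 10 rows; each row shifts and turns the commanded pose from where the row before left it, along the tool's axes as they then stand; what a row does not reach is not made up. A row lasts 1/8 s, in which the tool goes at most 62.5 mm and 10.7 degrees, less where a joint would pass 70% of its speed; a pose out of reach is approached as far as the arm can. A call is refused whole if a number of a shift passes 6.25 or a number of a turn 10.7, either way. A call with a gripper value outside its range is refused whole. The fingers move at their own pace and stop on an object; "squeeze" is the grip in N (left out, the last holds). Time passes only in rows, so rows that do not move let the fingers close. It gives the time, the measured TCP pose, the force and the opening at its end, in the units of the state.
- state(): the state, without advancing time (a new reading comes with each control period).
- read_camera(name): name is "scene" or "top"; returns a dict with "pixels" (384x512x3 uint8, red, green, blue), "mtx" (3x3 intrinsics, pixels), "extrinsics" (4x4, takes a point from camera to world coordinates). Camera axes: x right, y down, z forward; pixel columns grow to the right and rows downward; lengths in m; the calibration is good to about 2 mm. A picture is of the moment at which its call begins. There is no depth.
- job_done(): hands the job in, once; it reports no verdict.
The state is a dict: "time": time; "joint_pos": joint angles; "dq": joint speeds; "tau": joint torques, N m; "position": TCP position; "orientation": TCP orientation; "ft_force": force on the tool from outside, world axes, zero at the start; "ft_torque": the same for the moment, N m; "grip_width": finger opening in m.
Only numpy, scipy, OpenCV 4.12 (cv2) and the standard library are available. Lean on these libraries where they do the work, as an engineer would, in place of code of your own. Each camera call takes 0.05 s, during which the arm holds its last target. There are 200 camera calls.

### The job

Take the power pack out of the grey drive unit and put it on charge for six hours: push the pack down until its latch lets go and it springs up, draw it out and stand it upright on the bench, let go. Then take it by its two narrow sides, set it upright and fully down in the charger's cradle, and after that roll the charger's timer wheel with a fingertip, click by click, until 6 is the number on top. Do not knock the pack over, and leave the tape roll, the loupe and the glue bottle where they are.

Things in the scene. Friction and masses are not known exactly. Their poses are not given: they have to be found in the camera images.
- pack_center (a point): Centre (half-way up) of the power pack: grey upright block 40 (x) x 24 (y) x 60 mm (z up), 0.1 kg, blue band, finger ribs near the top. Its broad faces (looking along +-y) have a latch groove 12 to 28 mm above the underside; its narrow faces (along +-x) are plain. Same after a half turn. At the start latched in the drive unit, aligned with it, its top 10 mm above the deck.
- power_pack: The same power pack; origin at the centre of its underside.
- bay (a point): Centre of the bay's mouth (42 x 26 mm, x by y) in the deck, 66 mm above the bench, of the grey drive unit, a fixed 90 x 90 x 66 mm box with a dial on its front (-x). Black guards stand before and behind the bay (inner faces x = +-21.5 mm, 6 thick, 30 wide, 21 mm above the deck), so the pack's head can only be gripped on its broad faces, along this y.
- ejector (a joint): Spring ejector under the pack, m, up positive: 0 latched, -0.0075 at the lower stop (pack top still 2.5 mm above the deck), +0.014 sprung up (pack top 24 mm above the deck). The latch lets go once the pack is pushed down more than 5.5 mm; push it to the stop (6 to 9 N). Take the push away and the spring lifts the pack. Until tripped the latch holds the pack captive.
- seat (a point): Centre of the floor, 12 mm above the bench, of the cradle on the white charger (fixed base 84 x by 150 y mm). The pack stands on it, its x and y along this x and y, either way round. Black cheeks (34 mm long, inner faces y = +-13.5 mm, flared above 58 mm, top 71 mm over the bench) cover its broad faces, so hold it by the narrow ones. In x only stops 6 mm high, at +-22 mm.
- wheel_axis (a point): Centre of the charger's timer wheel, 45 mm above the bench, 75 mm to the -y side of the cradle; axle along y. White drum 24 mm wide, radius 26, with numbers 0 to 9, and between them ten grey lugs 4 mm thick, tip radius 36 mm. The topmost number, between the red marks, is set; one lug then stands 18 degrees in front (-x) of the top, one behind it. The housing is at most 67 mm high.
- timer_wheel (a joint): Wheel angle, rad: number n is set at n x 0.6283 (6 at 3.770). Grows as the wheel's top rolls towards +x; stops at 0 and 9; clicks into each number (about 1 N at a lug). A fingertip reaching down to 76 mm above the bench that pushes the front lug, 12 mm before the axle, 20 to 22 mm towards +x turns it on by one number; lift, go back, take the next lug.
- tape: Bystander: roll of white tape lying flat, 56 mm across, 20 mm high; origin under its centre.
- loupe: Bystander: small folding loupe lying flat, 26 x 34 x 14 mm; origin under its centre.
- glue: Bystander: small white glue bottle with a green cap, 30 mm across, 73 mm high, standing; origin under its centre.
There are look-alikes about, which are no part of the job. What is shaped like the power_pack but purple is not meant.

How it is judged:
By the outcome, as a careful person would: the job done as asked, in the order asked, and still so for the second after the job is handed in, with the robot touching nothing.
It also fails if it takes over 72 s, if anything falls off the work surface, if the arm or the gripper's body presses on something with over 40 N, if the wrist force passes 120 N, or if a joint passes its speed limit or range.

## Working session

There is one attempt and no reset: what is moved stays moved. The work goes in short steps, Python scripts to look and compute and a tool call to move; the robot and the scene stay as the last step left them, time stands still between calls to the robot, and variables do not carry over. Pictures are saved under pics/ and viewed, about 8 in all and at most 12, crops included, and the job is handed in when it is done.

Besides the shell and the picture viewer there is one more tool, called after ">>>" as name(argument=value, ...) on one line, values as JSON. send_rows: Moves the arm, as the interface text tells. Its arguments: {"type":"object","properties":{"targets":{"type":"array"},"squeeze":{"type":"number"}},"required":["targets"]}

```bash
mkdir -p pics; cat > h.py <<'E'
from rig import *
import numpy as np, cv2
def shot(n,f=None,crop=None,s=1):
    c=read_camera(n); im=c["pixels"][:,:,::-1].copy()
    np.savez(f"cam_{n}.npz",K=c["mtx"],T=c["extrinsics"],im=im)
    if f:
        if crop: im=im[crop[1]:crop[3],crop[0]:crop[2]]
        cv2.imwrite("pics/"+f,cv2.resize(im,None,fx=s,fy=s,interpolation=cv2.INTER_CUBIC))
    return c
def cam(n):
    d=np.load(f"cam_{n}.npz"); return d["K"],d["T"],d["im"]
def ray(n,u,v,z):
    K,T,_=cam(n); d=T[:3,:3]@np.linalg.inv(K)@[u,v,1]; o=T[:3,3]
    return o+d*(z-o[2])/d[2]
def proj(n,p):
    K,T,_=cam(n); q=K@(np.linalg.inv(T)@np.append(p,1))[:3]; return q[:2]/q[2]
E
python3 - <<'E'
from h import *
a=shot("top"); b=shot("scene")
cv2.imwrite("pics/a.png",cv2.resize(a["pixels"][:,:,::-1],(800,600),interpolation=cv2.INTER_CUBIC))
cv2.imwrite("pics/b.png",cv2.resize(b["pixels"][:,:,::-1],(800,600),interpolation=cv2.INTER_CUBIC))
for c in(a,b): print(c["mtx"].round(1).tolist(),c["extrinsics"].round(3).tolist())
print(state())
E
```

```text
[[447.8, 0.0, 249.4], [0.0, 447.8, 191.1], [0.0, 0.0, 1.0]] [[0.022, -0.988, 0.154, 0.348], [-0.999, -0.018, 0.028, 0.016], [-0.025, -0.154, -0.988, 1.217], [0.0, 0.0, 0.0, 1.0]]
[[388.3, 0.0, 256.3], [0.0, 388.3, 188.8], [0.0, 0.0, 1.0]] [[-0.618, -0.361, 0.699, -0.072], [-0.786, 0.27, -0.556, 0.503], [0.012, -0.892, -0.451, 0.439], [0.0, 0.0, 0.0, 1.0]]
{'time': 0.1, 'joint_pos': array([ 1.13514645,  0.32174891, -0.07006407,  1.45150946,  0.02260617,
        1.37082305, -0.05689534]), 'dq': array([-2.81071864e-03, -6.24851817e-04,  1.16847138e-04, -1.35597975e-03,
       -1.06232128e-04,  9.70833207e-05,  1.35716303e-04]), 'tau': array([ 1.20837849e-04, -4.92568481e+01, -4.05607726e-01, -3.13398385e+01,
       -6.40556845e-02,  3.95608367e-02,  8.01021133e-05]), 'position': array([ 0.28231352, -0.58495318,  0.22159257]), 'orientation': array([-8.16510758e-04,  9.74820178e-01,  2.22990797e-01, -2.40599263e-04]), 'ft_force': array([-0.29042762, -0.00055894, -0.0494974 ]), 'ft_torque': array([0.00936596, 0.00595654, 0.0608842 ]), 'grip_width': 0.08707118630693172}
```

View pics/a.png

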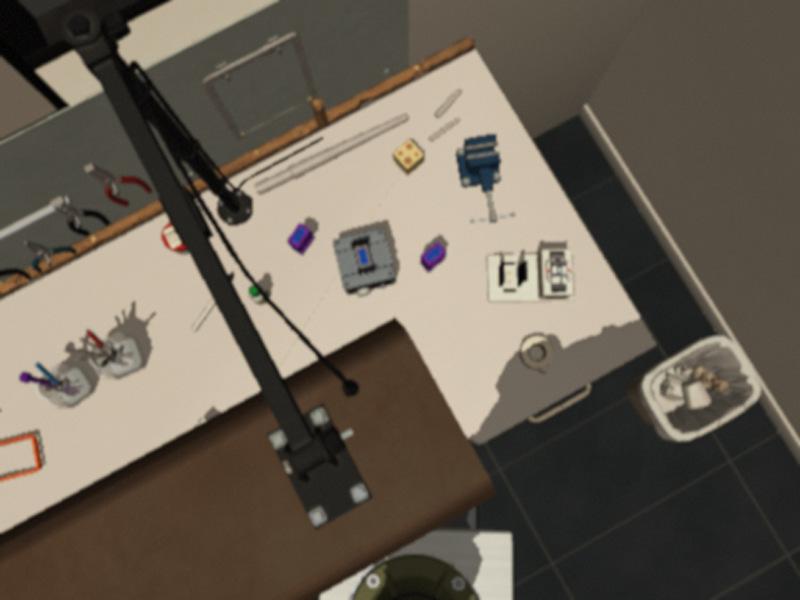

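View pics/b.png

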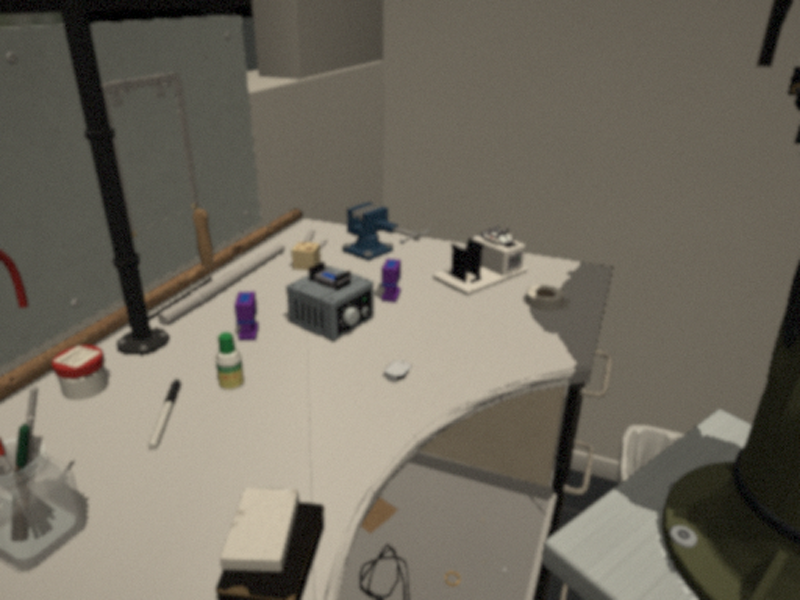

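The top view (800 px wide) shows the grey drive unit at (365,258), with a blue-banded pack between its black guards. The two look-alikes at (302,237) and (433,255) are purple, so they are not meant. The charger cradle is at (513,277), its wheel at (557,270), the tape at (537,350) and the glue at (260,290). The loupe shows only in the scene view, at (397,370). I'll enlarge the unit and charger to confirm and measure.

```bash
python3 - <<'E'
from h import *
_,_,t=cam("top");_,_,s=cam("scene")
A=cv2.resize(t[135:225,200:380],None,fx=4.4,fy=4.4,interpolation=cv2.INTER_CUBIC)
B=cv2.resize(s[140:220,180:345],None,fx=4.8,fy=4.8,interpolation=cv2.INTER_CUBIC)
cv2.imwrite("pics/c.png",A[:, :800]);cv2.imwrite("pics/d.png",B[:, :800])
print(A.shape,B.shape)
for p in [(0,0,0),(.5,0,0),(.5,-.3,0),(.28,-.585,.22)]: print(p,proj("top",p),proj("scene",p))
for n,u,v,z in [("bay",233,164,.076),("seat",328,177,.07),("wheel",356,173,.08),("tape",343,224,.02),("glue",166,187,.07)]: print(n,ray("top",u,v,z).round(3))
print("loupe",ray("scene",254,237,.007).round(3))
E
```

```text
(396, 792, 3) (384, 792, 3)
(0, 0, 0) [264.66405704 398.65977347] [510.78134449 357.79633058]
(0.5, 0, 0) [267.76434831 205.12435402] [272.69597422 210.53867087]
(0.5, -0.3, 0) [378.22659478 207.21795438] [357.83244987 176.89516379]
(0.28, -0.585, 0.22) [541.40132733 299.71012178] [516.28426644  96.38044296]
bay [0.597 0.093 0.076]
seat [ 0.568 -0.154  0.07 ]
wheel [ 0.578 -0.224  0.08 ]
tape [ 0.451 -0.201  0.02 ]
glue [0.534 0.267 0.07 ]
loupe [0.433 0.105 0.007]
```

View pics/c.png

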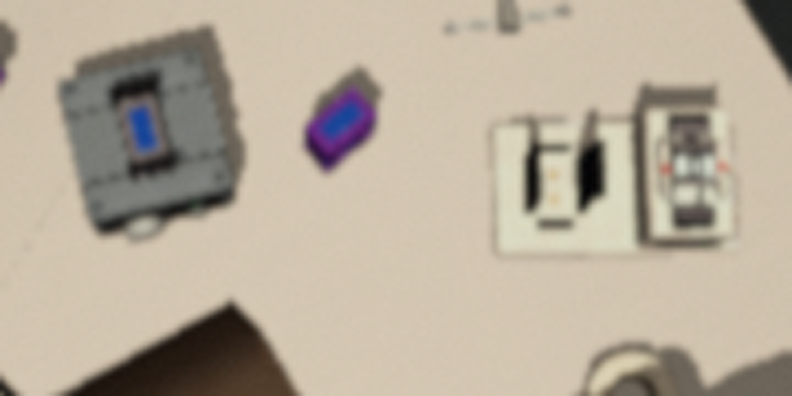

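View pics/d.png

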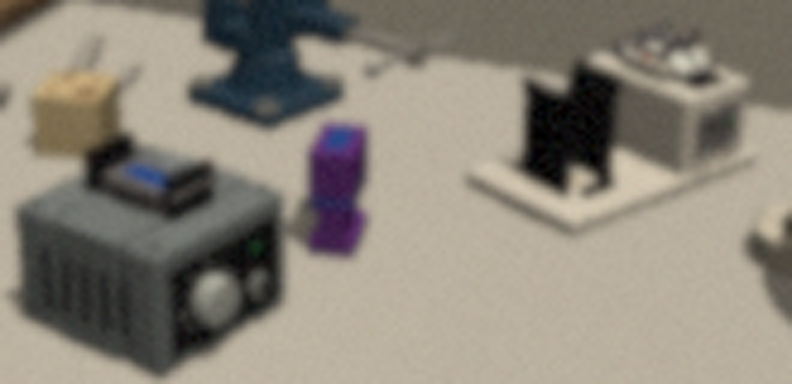

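The crops confirm it: a grey pack with a blue mark sits in the grey unit (crop c, 143,130), with guards above and below it. The other block is purple. The cradle has black stops at (555,147) and (555,223). The wheel's red marks are at (667,168) and (722,168).

```bash
cat > fit.py <<'E'
from h import *
from scipy.optimize import least_squares
from scipy import ndimage as N
_,_,t=cam("top"); f=t.astype(int)
m=(f[...,0]>f[...,2]+40)&(f[...,0]>f[...,1]+20); m[:,:215]=0;m[:,255:]=0;m[:150]=0;m[185:]=0
v,u=np.nonzero(m); print("blue",u.mean(),v.mean(),ray("top",u.mean(),v.mean(),.076).round(4))
C=lambda u,v:(200+u/4.4,135+v/4.4)
D=lambda u,v:(180+u/4.8,140+v/4.8)
obs=[("top",C(97,216),(-45,45,66)),("top",C(232,188),(-45,-45,66)),("top",C(62,82),(45,45,66)),("top",C(200,52),(45,-45,66)),
("scene",D(165,265),(-45,45,66)),("scene",D(280,190),(-45,-45,66)),("scene",D(20,210),(45,45,66)),("scene",D(160,372),(-45,45,0)),("scene",D(280,300),(-45,-45,0)),("scene",D(22,300),(45,45,0))]
def W(p,q):
    c,s=np.cos(p[2]),np.sin(p[2]); q=np.array(q)/1e3
    return np.array([p[0]+c*q[0]-s*q[1],p[1]+s*q[0]+c*q[1],q[2]])
R=lambda p:np.concatenate([proj(n,W(p,q))-uv for n,uv,q in obs])
r=least_squares(R,[.6,.09,.2]);print("unit",r.x.round(4),np.degrees(r.x[2]));print(r.fun.round(1))
a=ray("top",*C(555,147),.018);b=ray("top",*C(555,223),.018);print("seat",(a+b)/2,np.degrees(np.arctan2(*(a-b)[[1,0]])))
r1=ray("top",*C(667,168),.067);r2=ray("top",*C(722,168),.067);w=(r1+r2)/2;print("wheel",w,r1,r2)
d=w-(a+b)/2;print(np.linalg.norm(d[:2]),"yaw",np.degrees(np.arctan2(d[0],-d[1])))
for q in[(495,122),(495,255),(735,118),(735,248)]:print(ray("top",*C(*q),.012).round(3))
E
python3 fit.py
```

```text
blue 232.11363636363637 163.88636363636363 [0.5971 0.0956 0.076 ]
unit [0.5988 0.0947 0.248 ] 14.207282962011453
[-2.4  0.2  0.5 -1.1 -1.7 -2.   0.1 -2.8 -1.1 -2.2  2.6 -1.  -0.8 -2.6
  1.1  2.6  2.7  1.8  0.9  4.7]
seat [ 0.57757972 -0.15678142  0.018     ] -0.2367973097068607
wheel [ 0.57980173 -0.23187413  0.067     ] [ 0.57952249 -0.21571216  0.067     ] [ 0.58008097 -0.2480361   0.067     ]
0.07512558242095346 yaw 1.6948968402778992
[ 0.618 -0.121  0.012]
[ 0.534 -0.121  0.012]
[ 0.623 -0.269  0.012]
[ 0.541 -0.268  0.012]
```

```bash
cat >> h.py <<'E'
def plan(p=None,psi=None):
    s=state(); q=s["orientation"]; P=s["position"]
    from scipy.spatial.transform import Rotation as R
    M=R.from_quat(q[[1,2,3,0]]).as_matrix(); a=np.degrees(np.arctan2(M[1,0],M[0,0]))
    print("t %.2f"%s["time"],"tcp",P.round(4),"psi %.2f"%a,"tilt",(np.degrees(M[:2,2])).round(2),"F",s["ft_force"].round(1),"w %.4f"%s["grip_width"])
    if psi is not None:
        d=(a-psi+180)%360-180; print("rz total %.2f"%d); b=np.radians(psi)
    else: b=np.radians(a)
    if p is not None:
        d=(np.array(p)-P)*100; print("after turn: tx %.2f ty %.2f tz %.2f cm"%(d[0]*np.cos(b)+d[1]*np.sin(b),d[0]*np.sin(b)-d[1]*np.cos(b),-d[2]))
E
python3 - <<'E'
from h import *
plan((.45,-.3,.25),14.2); plan((.597,.095,.25),14.2)
for z in(0,.5,.8): print(z,ray("top",400*.64,320*.64,z).round(2),ray("top",350*.64,388*.64,z).round(2),ray("top",320*.64,470*.64,z).round(2))
for q in[(570,380),(450,430),(370,600)]:print(ray("scene",q[0]*.64,q[1]*.64,0).round(2))
E
```

```text
t 0.10 tcp [ 0.2823 -0.585   0.2216] psi 25.77 tilt [-0.05  0.09] F [-0.3 -0.  -0. ] w 0.0871
rz total 11.57
after turn: tx 23.25 ty -23.51 tz -2.84 cm
t 0.10 tcp [ 0.2823 -0.585   0.2216] psi 25.77 tilt [-0.05  0.09] F [-0.3 -0.  -0. ] w 0.0871
rz total 11.57
after turn: tx 47.19 ty -58.20 tz -2.84 cm
0 [0.5  0.03 0.  ] [0.38 0.12 0.  ] [0.24 0.16 0.  ]
0.5 [0.44 0.03 0.5 ] [0.37 0.08 0.5 ] [0.28 0.1  0.5 ]
0.8 [0.4  0.02 0.8 ] [0.36 0.05 0.8 ] [0.31 0.07 0.8 ]
[ 0.29 -0.06  0.  ]
[0.31 0.12 0.  ]
[0.2  0.32 0.  ]
```

>>> send_rows(targets=[{"rz":10.7,"hand":0},{"rz":0.87,"tz":-1.5},{"tx":3.9,"ty":-4.8},{"tx":3.9,"ty":-4.8},{"tx":3.9,"ty":-4.8},{"tx":3.9,"ty":-4.8},{"tx":3.9,"ty":-4.8},{"tx":3.9,"ty":-4.8},{"tx":3.9,"ty":-4.8},{"tx":3.9,"ty":-4.8}], squeeze=20)

```text
invalid input at $.targets[0]: expected keys hand, tx, ty, tz, rx, ry, rz
```

```bash
python3 - <<'E'
from h import *
plan((.5972,.0952,.12),14.2)
E
```

```text
t 0.10 tcp [ 0.2823 -0.585   0.2216] psi 25.77 tilt [-0.05  0.09] F [-0.3 -0.  -0. ] w 0.0871
rz total 11.57
after turn: tx 47.21 ty -58.21 tz 10.16 cm
```

All keys are required in each row.

>>> send_rows(targets=[{"hand":0,"tx":0,"ty":0,"tz":0,"rx":0,"ry":0,"rz":10.5},{"hand":0,"tx":0,"ty":0,"tz":-1.5,"rx":0,"ry":0,"rz":1.1},{"hand":0,"tx":3.9,"ty":-4.8,"tz":0,"rx":0,"ry":0,"rz":0},{"hand":0,"tx":3.9,"ty":-4.8,"tz":0,"rx":0,"ry":0,"rz":0},{"hand":0,"tx":3.9,"ty":-4.8,"tz":0,"rx":0,"ry":0,"rz":0},{"hand":0,"tx":3.9,"ty":-4.8,"tz":0,"rx":0,"ry":0,"rz":0},{"hand":0,"tx":3.9,"ty":-4.8,"tz":0,"rx":0,"ry":0,"rz":0},{"hand":0,"tx":3.9,"ty":-4.8,"tz":0,"rx":0,"ry":0,"rz":0},{"hand":0,"tx":3.9,"ty":-4.8,"tz":0,"rx":0,"ry":0,"rz":0},{"hand":0,"tx":3.9,"ty":-4.8,"tz":0,"rx":0,"ry":0,"rz":0}], squeeze=20)

```text
time: 1.35
position: [0.492, -0.1349, 0.2389]
orientation: [0.001, 0.992, 0.125, 0.001]
ft_force: [-0.1, -0.3, 0.8]
grip_width: 0.0012
```

```bash
python3 - <<'E'
from h import *
plan((.5972,.0952,.12),14.2)
E
```

```text
t 1.35 tcp [ 0.492  -0.1349  0.2389] psi 14.34 tilt [ 0.1  -0.08] F [-0.1 -0.3  0.8] w 0.0012
rz total 0.14
after turn: tx 15.85 ty -19.73 tz 11.89 cm
```

>>> send_rows(targets=[{"hand":0,"tx":4.0,"ty":-4.95,"tz":0,"rx":0,"ry":0,"rz":0},{"hand":0,"tx":4.0,"ty":-4.95,"tz":0,"rx":0,"ry":0,"rz":0},{"hand":0,"tx":4.0,"ty":-4.95,"tz":2,"rx":0,"ry":0,"rz":0},{"hand":0,"tx":4.0,"ty":-4.95,"tz":4,"rx":0,"ry":0,"rz":0},{"hand":0,"tx":0,"ty":0,"tz":5,"rx":0,"ry":0,"rz":0},{"hand":0,"tx":0,"ty":0,"tz":1,"rx":0,"ry":0,"rz":0},{"hand":0,"tx":0,"ty":0,"tz":0,"rx":0,"ry":0,"rz":0}])

```text
time: 2.22
position: [0.591, 0.0779, 0.1263]
orientation: [0.0, 0.992, 0.123, 0.0]
ft_force: [0.3, 0.5, -0.6]
grip_width: 0.0003
```

```bash
python3 - <<'E'
from h import *
plan((.5972,.0952,.09),14.2)
a=shot("top");b=shot("scene")
A=cv2.resize(a["pixels"][125:205,190:280,::-1],(450,400),interpolation=cv2.INTER_CUBIC)
B=cv2.resize(b["pixels"][130:220,170:250,::-1],(350,400),interpolation=cv2.INTER_CUBIC)
cv2.imwrite("pics/e.png",np.hstack([A,B]))
p=state()["position"];print(proj("top",p),proj("scene",p))
E
```

```text
t 2.23 tcp [0.591  0.0779 0.1263] psi 14.15 tilt [ 0.01 -0.03] F [ 0.3  0.5 -0.6] w 0.0003
rz total -0.05
after turn: tx 1.03 ty -1.52 tz 3.63 cm
[237.74484601 161.44736016] [219.40768016 153.07434874]
```

View pics/e.png

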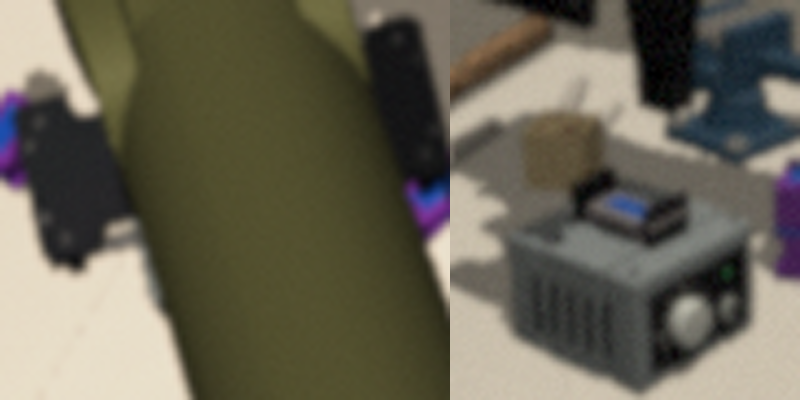

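The left half is blocked by the arm. In the right half the closed fingertips show at about raw (219,153.6), against a projected (219.4,153.1), so the calibration holds. The pack's blue mark is at about raw (210.7,176.6).

```bash
python3 - <<'E'
from h import *
_,_,t=cam("scene"); f=t.astype(int)
m=(f[...,0]>f[...,2]+40)&(f[...,0]>f[...,1]+20); m[:,:200]=0;m[:,225:]=0;m[:165]=0;m[190:]=0
v,u=np.nonzero(m); print(len(u),u.mean(),v.mean(),ray("scene",u.mean(),v.mean(),.076).round(4))
E
```

```text
23 210.34782608695653 176.0 [0.6003 0.0986 0.076 ]
```

>>> send_rows(targets=[{"hand":0,"tx":1.2,"ty":-1.65,"tz":0,"rx":0,"ry":0,"rz":0},{"hand":0,"tx":0,"ty":0,"tz":2.5,"rx":0,"ry":0,"rz":0},{"hand":0,"tx":0,"ty":0,"tz":1.5,"rx":0,"ry":0,"rz":0},{"hand":0,"tx":0,"ty":0,"tz":0.6,"rx":0,"ry":0,"rz":0},{"hand":0,"tx":0,"ty":0,"tz":0.3,"rx":0,"ry":0,"rz":0},{"hand":0,"tx":0,"ty":0,"tz":0.2,"rx":0,"ry":0,"rz":0},{"hand":0,"tx":0,"ty":0,"tz":0,"rx":0,"ry":0,"rz":0}])

```text
time: 3.2
position: [0.5986, 0.098, 0.0755]
orientation: [0.0, 0.992, 0.123, 0.0]
ft_force: [-1.4, -0.8, 3.4]
grip_width: 0.0004
```

>>> send_rows(targets=[{"hand":0,"tx":0,"ty":0,"tz":0.3,"rx":0,"ry":0,"rz":0},{"hand":0,"tx":0,"ty":0,"tz":0.25,"rx":0,"ry":0,"rz":0},{"hand":0,"tx":0,"ty":0,"tz":0.15,"rx":0,"ry":0,"rz":0},{"hand":0,"tx":0,"ty":0,"tz":0,"rx":0,"ry":0,"rz":0}])

```text
time: 3.7
position: [0.5988, 0.098, 0.0691]
orientation: [0.0, 0.992, 0.123, 0.001]
ft_force: [-2.0, 0.0, 7.8]
grip_width: 0.0005
```

>>> send_rows(targets=[{"hand":0,"tx":0,"ty":0,"tz":0.1,"rx":0,"ry":0,"rz":0},{"hand":0,"tx":0,"ty":0,"tz":0.05,"rx":0,"ry":0,"rz":0},{"hand":0,"tx":0,"ty":0,"tz":0,"rx":0,"ry":0,"rz":0}])

```text
time: 4.08
position: [0.5992, 0.0982, 0.069]
orientation: [0.0, 0.992, 0.123, 0.001]
ft_force: [-4.8, -1.3, 14.9]
grip_width: 0.0001
```

>>> send_rows(targets=[{"hand":0,"tx":0,"ty":0,"tz":-1.0,"rx":0,"ry":0,"rz":0},{"hand":0,"tx":0,"ty":0,"tz":-2.0,"rx":0,"ry":0,"rz":0},{"hand":6,"tx":0,"ty":0,"tz":-2.0,"rx":0,"ry":0,"rz":0},{"hand":6,"tx":0,"ty":0,"tz":0,"rx":0,"ry":0,"rz":0},{"hand":6,"tx":0,"ty":0,"tz":0,"rx":0,"ry":0,"rz":0},{"hand":6,"tx":0,"ty":0,"tz":0,"rx":0,"ry":0,"rz":0}])

```text
time: 4.82
position: [0.5976, 0.0977, 0.1151]
orientation: [0.0, 0.992, 0.123, -0.001]
ft_force: [-0.1, 0.2, -0.6]
grip_width: 0.0326
```

```bash
python3 - <<'E'
from h import *
plan((.5988,.098,.071),14.2)
b=shot("scene","f.png",(170,120,260,220),6)
_,_,t=cam("scene"); f=t.astype(int)
m=(f[...,0]>f[...,2]+40)&(f[...,0]>f[...,1]+20); m[:,:200]=0;m[:,225:]=0;m[:160]=0;m[190:]=0
v,u=np.nonzero(m); print(len(u),u.mean(),v.mean(),ray("scene",u.mean(),v.mean(),.090).round(4))
E
```

```text
t 4.83 tcp [0.5976 0.0977 0.1151] psi 14.17 tilt [-0.09 -0.02] F [-0.1  0.2 -0.6] w 0.0326
rz total -0.03
after turn: tx 0.13 ty 0.00 tz 4.41 cm
22 210.5 170.5 [0.5984 0.0987 0.09  ]
```

View pics/f.png

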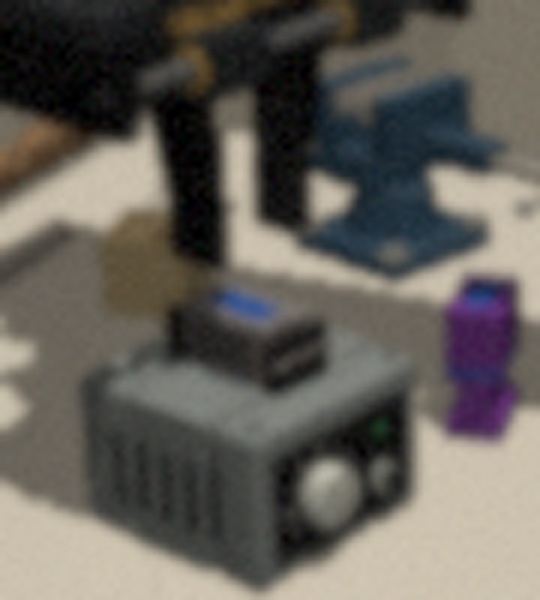

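The picture shows the pack's head standing proud between the guards (250,320), so it has sprung up, and both fingers hang above it. I'll descend and grip on the broad faces.

>>> send_rows(targets=[{"hand":6,"tx":0.1,"ty":0,"tz":0,"rx":0,"ry":0,"rz":0},{"hand":6,"tx":0,"ty":0,"tz":0,"rx":0,"ry":0,"rz":0},{"hand":6,"tx":0,"ty":0,"tz":1.5,"rx":0,"ry":0,"rz":0},{"hand":6,"tx":0,"ty":0,"tz":1.5,"rx":0,"ry":0,"rz":0},{"hand":6,"tx":0,"ty":0,"tz":1.4,"rx":0,"ry":0,"rz":0},{"hand":6,"tx":0,"ty":0,"tz":0,"rx":0,"ry":0,"rz":0},{"hand":2,"tx":0,"ty":0,"tz":0,"rx":0,"ry":0,"rz":0},{"hand":1.5,"tx":0,"ty":0,"tz":0,"rx":0,"ry":0,"rz":0},{"hand":1.5,"tx":0,"ty":0,"tz":0,"rx":0,"ry":0,"rz":0},{"hand":1.5,"tx":0,"ty":0,"tz":0,"rx":0,"ry":0,"rz":0}], squeeze=15)

```text
time: 6.12
position: [0.5993, 0.0982, 0.0724]
orientation: [0.0, 0.992, 0.123, 0.0]
ft_force: [-0.9, 0.3, 0.8]
grip_width: 0.0279
```

>>> send_rows(targets=[{"hand":1.5,"tx":0,"ty":0,"tz":0,"rx":0,"ry":0,"rz":0},{"hand":1.5,"tx":0,"ty":0,"tz":0,"rx":0,"ry":0,"rz":0}])

```text
time: 6.38
position: [0.5993, 0.0982, 0.0722]
orientation: [0.0, 0.992, 0.123, 0.0]
ft_force: [-0.2, 0.1, 0.3]
grip_width: 0.0241
```

>>> send_rows(targets=[{"hand":1.5,"tx":0,"ty":0,"tz":0,"rx":0,"ry":0,"rz":0},{"hand":1.5,"tx":0,"ty":0,"tz":-1,"rx":0,"ry":0,"rz":0},{"hand":1.5,"tx":0,"ty":0,"tz":-2,"rx":0,"ry":0,"rz":0},{"hand":1.5,"tx":0,"ty":0,"tz":-2,"rx":0,"ry":0,"rz":0},{"hand":1.5,"tx":0,"ty":0,"tz":-2,"rx":0,"ry":0,"rz":0},{"hand":1.5,"tx":0,"ty":0,"tz":-1.5,"rx":0,"ry":0,"rz":0},{"hand":1.5,"tx":0,"ty":0,"tz":0,"rx":0,"ry":0,"rz":0}], squeeze=25)

```text
time: 7.25
position: [0.6001, 0.0984, 0.1588]
orientation: [0.0, 0.992, 0.123, 0.001]
ft_force: [-0.1, 0.1, -0.5]
grip_width: 0.0239
```

```bash
python3 - <<'E'
from h import *
plan((.49,-.04,.15),14.2)
E
```

```text
t 7.25 tcp [0.6001 0.0984 0.1588] psi 14.16 tilt [0.17 0.01] F [-0.1  0.1 -0.5] w 0.0239
rz total -0.04
after turn: tx -14.07 ty 10.72 tz 0.88 cm
```

>>> send_rows(targets=[{"hand":1.5,"tx":0,"ty":0,"tz":0,"rx":0,"ry":0,"rz":6.3},{"hand":1.5,"tx":0,"ty":0,"tz":0,"rx":0,"ry":0,"rz":6.3},{"hand":1.5,"tx":-2.3,"ty":2.7,"tz":0,"rx":0,"ry":0,"rz":0},{"hand":1.5,"tx":-2.3,"ty":2.7,"tz":0,"rx":0,"ry":0,"rz":0},{"hand":1.5,"tx":-2.3,"ty":2.7,"tz":0,"rx":0,"ry":0,"rz":0},{"hand":1.5,"tx":-2.3,"ty":2.7,"tz":2,"rx":0,"ry":0,"rz":0},{"hand":1.5,"tx":-2.2,"ty":2.7,"tz":3,"rx":0,"ry":0,"rz":0},{"hand":1.5,"tx":0,"ty":0,"tz":3,"rx":0,"ry":0,"rz":0},{"hand":1.5,"tx":0,"ty":0,"tz":2,"rx":0,"ry":0,"rz":0},{"hand":1.5,"tx":0,"ty":0,"tz":0,"rx":0,"ry":0,"rz":0}])

```text
time: 8.5
position: [0.4867, -0.0397, 0.0551]
orientation: [-0.0, 1.0, 0.014, -0.002]
ft_force: [0.7, -0.1, -0.9]
grip_width: 0.0239
```

```bash
python3 - <<'E'
from h import *
plan((.49,-.04,.0425),1.5)
shot("scene","g.png",(220,120,380,240),5)
E
```

```text
t 8.50 tcp [ 0.4867 -0.0397  0.0551] psi 1.57 tilt [-0.28  0.05] F [ 0.7 -0.1 -0.9] w 0.0239
rz total 0.07
after turn: tx 0.32 ty 0.04 tz 1.26 cm
```

View pics/g.png

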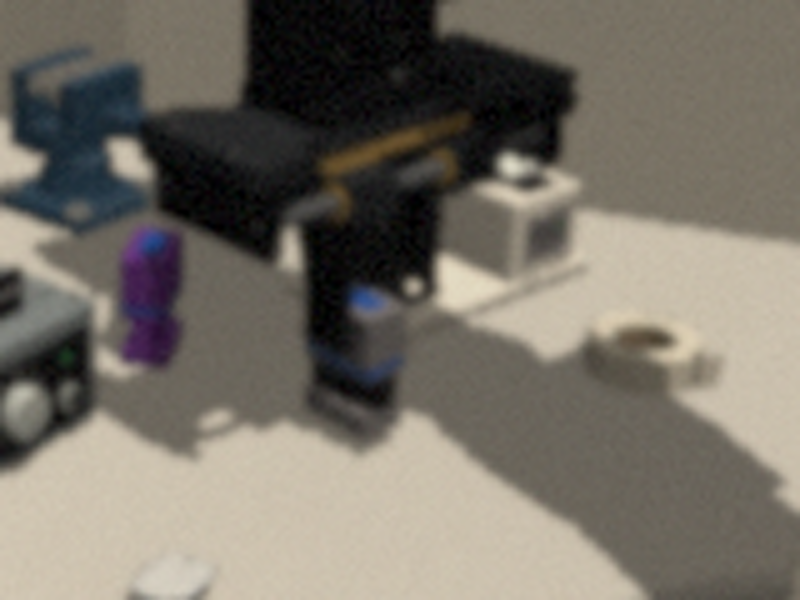

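The pack (360,360) is held upright between the fingers just above clear bench, with the tape and loupe well away. I'll set it down gently.

>>> send_rows(targets=[{"hand":1.5,"tx":0,"ty":0,"tz":0.6,"rx":0,"ry":0,"rz":0},{"hand":1.5,"tx":0,"ty":0,"tz":0.4,"rx":0,"ry":0,"rz":0},{"hand":1.5,"tx":0,"ty":0,"tz":0.2,"rx":0,"ry":0,"rz":0},{"hand":1.5,"tx":0,"ty":0,"tz":0,"rx":0,"ry":0,"rz":0},{"hand":1.5,"tx":0,"ty":0,"tz":0,"rx":0,"ry":0,"rz":0}])

```text
time: 9.18
position: [0.4891, -0.0399, 0.0452]
orientation: [0.0, 1.0, 0.014, 0.0]
ft_force: [0.6, -0.1, -0.8]
grip_width: 0.0238
```

>>> send_rows(targets=[{"hand":1.5,"tx":0,"ty":0,"tz":0.2,"rx":0,"ry":0,"rz":0},{"hand":1.5,"tx":0,"ty":0,"tz":0.1,"rx":0,"ry":0,"rz":0},{"hand":1.5,"tx":0,"ty":0,"tz":0.05,"rx":0,"ry":0,"rz":0},{"hand":1.5,"tx":0,"ty":0,"tz":0,"rx":0,"ry":0,"rz":0}])

```text
time: 9.68
position: [0.489, -0.0399, 0.0422]
orientation: [0.0, 1.0, 0.014, 0.0]
ft_force: [-2.5, 0.2, 5.0]
grip_width: 0.0241
```

>>> send_rows(targets=[{"hand":6.5,"tx":0,"ty":0,"tz":0,"rx":0,"ry":0,"rz":0},{"hand":6.5,"tx":0,"ty":0,"tz":0,"rx":0,"ry":0,"rz":0},{"hand":6.5,"tx":0,"ty":0,"tz":0,"rx":0,"ry":0,"rz":0},{"hand":6.5,"tx":0,"ty":0,"tz":0,"rx":0,"ry":0,"rz":0},{"hand":6.5,"tx":0,"ty":0,"tz":-2,"rx":0,"ry":0,"rz":0},{"hand":6.5,"tx":0,"ty":0,"tz":-3,"rx":0,"ry":0,"rz":0},{"hand":7,"tx":0,"ty":0,"tz":-3,"rx":0,"ry":0,"rz":-10.5},{"hand":7,"tx":0,"ty":0,"tz":0,"rx":0,"ry":0,"rz":-10.5},{"hand":7,"tx":0,"ty":0,"tz":0,"rx":0,"ry":0,"rz":-10.5},{"hand":7,"tx":0,"ty":0,"tz":0,"rx":0,"ry":0,"rz":-10.5}])

```text
time: 10.92
position: [0.4889, -0.0399, 0.1216]
orientation: [0.0, 0.927, 0.374, 0.0]
ft_force: [0.3, 0.0, 0.2]
grip_width: 0.0703
```

>>> send_rows(targets=[{"hand":7,"tx":0,"ty":0,"tz":0,"rx":0,"ry":0,"rz":-10.5},{"hand":7,"tx":0,"ty":0,"tz":0,"rx":0,"ry":0,"rz":-10.5},{"hand":7,"tx":0,"ty":0,"tz":0,"rx":0,"ry":0,"rz":-10.5},{"hand":7,"tx":0,"ty":0,"tz":0,"rx":0,"ry":0,"rz":-10.5},{"hand":7,"tx":0,"ty":0,"tz":0,"rx":0,"ry":0,"rz":-6},{"hand":7,"tx":0,"ty":0,"tz":0,"rx":0,"ry":0,"rz":0}])

```text
time: 11.68
position: [0.4888, -0.0399, 0.1215]
orientation: [-0.0, 0.698, 0.716, -0.0]
ft_force: [-0.2, -0.4, 0.4]
grip_width: 0.0699
```

```bash
python3 - <<'E'
from h import *
plan((.489,-.0399,.036),91.5)
shot("scene","i.png",(220,120,380,240),5)
a=shot("top")
E
```

```text
t 11.68 tcp [ 0.4888 -0.0399  0.1215] psi 91.51 tilt [-0.01 -0.  ] F [-0.2 -0.4  0.4] w 0.0699
rz total 0.01
after turn: tx -0.00 ty 0.02 tz 8.55 cm
```

View pics/i.png

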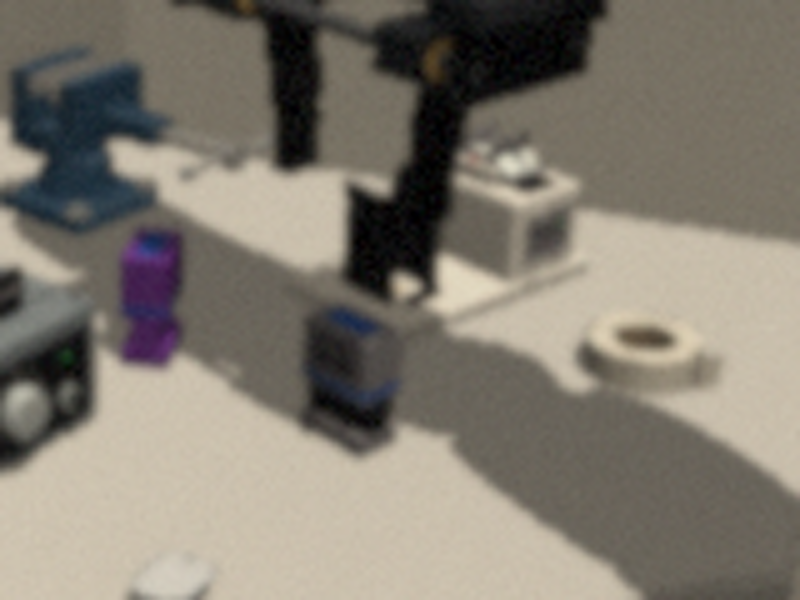

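The pack stands upright on the bench at (350,380), free of the fingers, which hang to its ±x sides. I'll regrip it on the narrow faces.

>>> send_rows(targets=[{"hand":7,"tx":0,"ty":0,"tz":3,"rx":0,"ry":0,"rz":0},{"hand":7,"tx":0,"ty":0,"tz":3,"rx":0,"ry":0,"rz":0},{"hand":7,"tx":0,"ty":0,"tz":2.5,"rx":0,"ry":0,"rz":0},{"hand":7,"tx":0,"ty":0,"tz":1,"rx":0,"ry":0,"rz":0},{"hand":4.4,"tx":0,"ty":0,"tz":0,"rx":0,"ry":0,"rz":0},{"hand":4.4,"tx":0,"ty":0,"tz":0,"rx":0,"ry":0,"rz":0},{"hand":3,"tx":0,"ty":0,"tz":0,"rx":0,"ry":0,"rz":0},{"hand":3,"tx":0,"ty":0,"tz":0,"rx":0,"ry":0,"rz":0},{"hand":3,"tx":0,"ty":0,"tz":0,"rx":0,"ry":0,"rz":0}], squeeze=15)

```text
time: 12.9
position: [0.4893, -0.04, 0.0272]
orientation: [0.0, 0.697, 0.717, 0.0]
ft_force: [-1.1, 0.4, 4.9]
grip_width: 0.0396
```

```bash
python3 - <<'E'
from h import *
plan()
shot("scene");shot("top")
for n,(u0,u1,v0,v1) in {"scene":(280,305,175,195),"top":(255,305,180,225)}.items():
    f=cam(n)[2].astype(int)
    m=(f[...,0]>f[...,2]+40)&(f[...,0]>f[...,1]+20); k=np.zeros_like(m);k[v0:v1,u0:u1]=1;m&=k
    v,u=np.nonzero(m)
    if len(u): print(n,len(u),u.mean(),v.mean(),ray(n,u.mean(),v.mean(),.060).round(4),proj(n,(.489,-.0399,.06)))
E
```

```text
t 12.90 tcp [ 0.4893 -0.04    0.0272] psi 91.56 tilt [ 0.04 -0.03] F [-1.1  0.4  4.9] w 0.0396
scene 6 289.8333333333333 183.83333333333334 [ 0.4894 -0.0386  0.06  ] [290.39718738 183.74413201]
```

>>> send_rows(targets=[{"hand":3,"tx":0,"ty":0,"tz":0,"rx":0,"ry":0,"rz":0},{"hand":3,"tx":0,"ty":0,"tz":-1,"rx":0,"ry":0,"rz":0},{"hand":3,"tx":0,"ty":0,"tz":-3,"rx":0,"ry":0,"rz":0},{"hand":3,"tx":0,"ty":0,"tz":-3,"rx":0,"ry":0,"rz":0},{"hand":3,"tx":0,"ty":0,"tz":-2.5,"rx":0,"ry":0,"rz":0},{"hand":3,"tx":-3,"ty":2.1,"tz":0,"rx":0,"ry":0,"rz":0},{"hand":3,"tx":-3,"ty":2.1,"tz":0,"rx":0,"ry":0,"rz":0},{"hand":3,"tx":-3,"ty":2.2,"tz":0,"rx":0,"ry":0,"rz":0},{"hand":3,"tx":-2.8,"ty":2.2,"tz":0,"rx":0,"ry":0,"rz":0},{"hand":3,"tx":0,"ty":0,"tz":0,"rx":0,"ry":0,"rz":0}], squeeze=25)

```text
time: 14.25
position: [0.5787, -0.1585, 0.1212]
orientation: [0.0, 0.699, 0.715, -0.0]
ft_force: [-0.5, 0.7, -1.0]
grip_width: 0.0398
```

```bash
python3 - <<'E'
from h import *
plan((.578,-.156,.117),91.5)
F=[read_camera("scene")["pixels"][:,:,::-1].astype(float) for _ in range(4)]
shot("scene"); f=np.mean(F,0).astype(np.uint8); np.save("avg.npy",f)
cv2.imwrite("pics/j.png",cv2.resize(f[125:205,265:365],None,fx=7,fy=7,interpolation=cv2.INTER_CUBIC))
p=state()["position"];R=np.array
for q in [(0,0,0)]: pass
for sy in(.578,):
  for x in(-17,17):
    for y in(-13.5,13.5):
      for z in(.012,.071): u=proj("scene",(.578+x/1e3,-.156+y/1e3,z)); print(x,y,z,((u-[265,125])*7).round(0))
E
```

```text
t 14.25 tcp [ 0.5787 -0.1585  0.1212] psi 91.34 tilt [ 0.01 -0.01] F [-0.5  0.7 -1. ] w 0.0398
rz total -0.16
after turn: tx 0.25 ty -0.07 tz 0.42 cm
-17 -13.5 0.012 [297. 367.]
-17 -13.5 0.071 [309. 219.]
-17 13.5 0.012 [244. 386.]
-17 13.5 0.071 [255. 236.]
17 -13.5 0.012 [233. 337.]
17 -13.5 0.071 [243. 191.]
17 13.5 0.012 [181. 355.]
17 13.5 0.071 [189. 208.]
```

View pics/j.png

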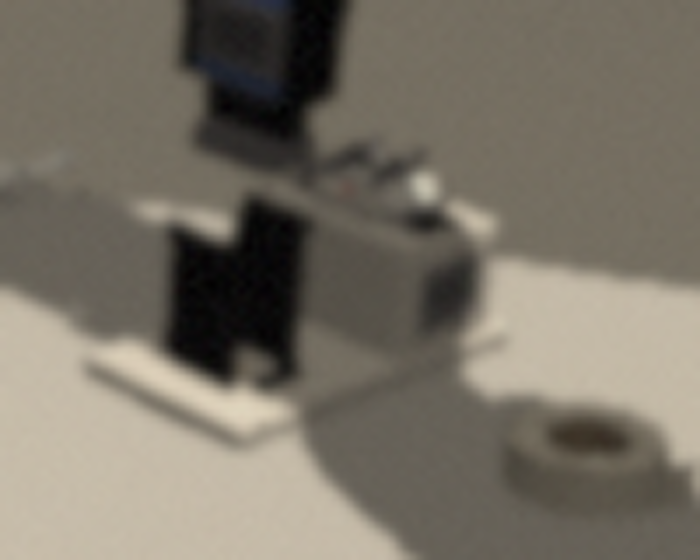

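```bash
python3 - <<'E'
from h import *
from scipy.optimize import minimize
f=np.load("avg.npy").astype(np.uint8); S=7
c=cv2.resize(f[125:205,265:365],None,fx=S,fy=S,interpolation=cv2.INTER_CUBIC)
g=c.max(2).astype(float); 
w=g[215:400,150:325]
yaw=np.radians(1.7)
def box(p,y0,y1,z1):
    pts=[]
    for x in(-17,17):
        for y in(y0,y1):
            for z in(12,z1):
                X=p[0]+np.cos(yaw)*x-np.sin(yaw)*y; Y=p[1]+np.sin(yaw)*x+np.cos(yaw)*y
                pts.append((proj("scene",(X/1e3,Y/1e3,z/1e3))-[265,125]+.5)*S-.5)
    return cv2.convexHull(np.array(pts,np.float32))
def ren(p):
    m=np.zeros(g.shape,np.uint8)
    for a,b in((13.5,13.5+p[2]),(-13.5-p[2],-13.5)): cv2.fillConvexPoly(m,np.round(box(p,a,b,71)*16).astype(np.int32),255,shift=4)
    return cv2.GaussianBlur(m,(0,0),5)[215:400,150:325]/255.
bl,br=15,95
obs=np.clip((br-w)/(br-bl),0,1)
print("levels",np.percentile(w,[2,20,50,80]))
best=[]
for t in(2,3,4,5,6):
    r=min((minimize(lambda p:((ren((p[0],p[1],t))-obs)[:130]**2).mean(),(x0,y0),method="Nelder-Mead",options=dict(initial_simplex=[(x0,y0),(x0+3,y0),(x0,y0+3)])) for x0,y0 in((578,-156),(580,-153))),key=lambda r:r.fun)
    print(t,r.x.round(2),r.fun.round(5))
p=state()["position"]
for x in(-20,20):
  for y in(-12,12): print(x,y,((proj("scene",p+[x/1e3,y/1e3,-.0272])-[265,125]+.5)*7).round(0))
E
```

```text
levels [  7.  11.  43. 106.]
2 [ 570.86 -143.55] 0.02602
3 [ 570.44 -143.45] 0.02421
4 [ 570.44 -143.45] 0.02535
5 [ 569.79 -143.01] 0.02967
6 [ 569.19 -142.88] 0.03671
-20 -12 [317. 166.]
-20 12 [268. 181.]
20 -12 [239. 135.]
20 12 [191. 149.]
```

```bash
python3 - <<'E'
from h import *
from scipy.optimize import minimize
S=7
def fit(g,rng,boxes,th,p0,dv,du=0,yaw=1.7,bl=12,br=95):
    y0,y1,x0,x1=rng;yaw=np.radians(yaw)
    obs=np.clip((br-g[y0:y1,x0:x1])/(br-bl),0,1)
    def ren(p):
        m=np.zeros(g.shape,np.uint8)
        for bx in boxes:
            pts=[(proj("scene",((p[0]+np.cos(yaw)*x-np.sin(yaw)*y)/1e3,(p[1]+np.sin(yaw)*x+np.cos(yaw)*y)/1e3,z/1e3))-[265-du,125-dv]+.5)*S-.5 for x in bx[0] for y in bx[1] for z in bx[2]]
            cv2.fillConvexPoly(m,np.round(cv2.convexHull(np.array(pts,np.float32))*16).astype(np.int32),255,shift=4)
        return cv2.GaussianBlur(m,(0,0),5)[y0:y1,x0:x1]/255.
    r=minimize(lambda p:((ren(p)-obs)**2).mean(),p0,method="Nelder-Mead",options=dict(initial_simplex=[p0,(p0[0]+3,p0[1]),(p0[0],p0[1]+3)]))
    return r.x.round(1),r.fun.round(4)
f=np.load("avg.npy"); g=cv2.resize(f[125:205,265:365],None,fx=S,fy=S,interpolation=cv2.INTER_CUBIC).max(2).astype(float)
for dv in(0,-.5,-.9,-1.3):
  for t in(3,4):
    print(dv,t,fit(g,(240,350,150,325),[((-17,17),(13.5,13.5+t),(12,71)),((-17,17),(-13.5-t,-13.5),(12,71))],0,(579,-155),dv))
# edges: row profile of cheek block, column profile
for r in(280,300,320,340): 
    row=g[r,150:330]; d=np.nonzero(row<45)[0]; print(r,150+d.min(),150+d.max())
E
```

```text
0 3 (array([ 584.9, -156.9]), np.float64(0.0107))
0 4 (array([ 585.8, -157.9]), np.float64(0.0135))
-0.5 3 (array([ 582.9, -155. ]), np.float64(0.0108))
-0.5 4 (array([ 583.5, -155.7]), np.float64(0.0139))
-0.9 3 (array([ 581.2, -153.4]), np.float64(0.011))
-0.9 4 (array([ 582.5, -154.8]), np.float64(0.0143))
-1.3 3 (array([ 579.1, -151.5]), np.float64(0.0111))
-1.3 4 (array([ 580.4, -152.9]), np.float64(0.0148))
280 173 299
300 173 297
320 172 294
340 169 290
```

>>> send_rows(targets=[{"hand":3,"tx":0.45,"ty":0.15,"tz":0,"rx":0,"ry":0,"rz":-0.3},{"hand":3,"tx":0,"ty":0,"tz":1.2,"rx":0,"ry":0,"rz":0},{"hand":3,"tx":0,"ty":0,"tz":0.8,"rx":0,"ry":0,"rz":0},{"hand":3,"tx":0,"ty":0,"tz":0.4,"rx":0,"ry":0,"rz":0},{"hand":3,"tx":0,"ty":0,"tz":0.3,"rx":0,"ry":0,"rz":0},{"hand":3,"tx":0,"ty":0,"tz":0,"rx":0,"ry":0,"rz":0}])

```text
time: 15.25
position: [0.5794, -0.151, 0.0943]
orientation: [-0.0, 0.696, 0.719, -0.0]
ft_force: [0.6, -0.6, -1.2]
grip_width: 0.0397
```

```bash
python3 - <<'E'
from h import *
plan((.58,-.154,.085),91.7)
E
```

```text
t 15.25 tcp [ 0.5794 -0.151   0.0943] psi 91.86 tilt [-0.02  0.  ] F [ 0.6 -0.6 -1.2] w 0.0397
rz total 0.16
after turn: tx -0.30 ty 0.05 tz 0.93 cm
```

>>> send_rows(targets=[{"hand":3,"tx":-0.3,"ty":0.05,"tz":0,"rx":0,"ry":0,"rz":0.1},{"hand":3,"tx":0,"ty":0,"tz":0,"rx":0,"ry":0,"rz":0},{"hand":3,"tx":0,"ty":0,"tz":0.3,"rx":0,"ry":0,"rz":0},{"hand":3,"tx":0,"ty":0,"tz":0.3,"rx":0,"ry":0,"rz":0},{"hand":3,"tx":0,"ty":0,"tz":0,"rx":0,"ry":0,"rz":0}])

```text
time: 15.88
position: [0.5798, -0.1538, 0.0881]
orientation: [-0.0, 0.696, 0.718, -0.0]
ft_force: [-0.4, -0.3, -1.1]
grip_width: 0.0401
```

>>> send_rows(targets=[{"hand":3,"tx":0,"ty":0,"tz":0.3,"rx":0,"ry":0,"rz":0},{"hand":3,"tx":0,"ty":0,"tz":0.3,"rx":0,"ry":0,"rz":0},{"hand":3,"tx":0,"ty":0,"tz":0.3,"rx":0,"ry":0,"rz":0},{"hand":3,"tx":0,"ty":0,"tz":0,"rx":0,"ry":0,"rz":0}])

```text
time: 16.38
position: [0.5798, -0.1539, 0.0792]
orientation: [-0.0, 0.696, 0.718, -0.0]
ft_force: [-0.2, -0.4, -0.9]
grip_width: 0.0397
```

>>> send_rows(targets=[{"hand":3,"tx":0,"ty":0,"tz":0.8,"rx":0,"ry":0,"rz":0},{"hand":3,"tx":0,"ty":0,"tz":0.8,"rx":0,"ry":0,"rz":0},{"hand":3,"tx":0,"ty":0,"tz":0.8,"rx":0,"ry":0,"rz":0},{"hand":3,"tx":0,"ty":0,"tz":0.4,"rx":0,"ry":0,"rz":0},{"hand":3,"tx":0,"ty":0,"tz":0,"rx":0,"ry":0,"rz":0}])

```text
time: 17.0
position: [0.5798, -0.1539, 0.051]
orientation: [-0.0, 0.696, 0.718, -0.0]
ft_force: [-0.1, -1.2, -0.4]
grip_width: 0.0396
```

>>> send_rows(targets=[{"hand":3,"tx":0,"ty":0,"tz":0.4,"rx":0,"ry":0,"rz":0},{"hand":3,"tx":0,"ty":0,"tz":0.2,"rx":0,"ry":0,"rz":0},{"hand":3,"tx":0,"ty":0,"tz":0.2,"rx":0,"ry":0,"rz":0},{"hand":3,"tx":0,"ty":0,"tz":0,"rx":0,"ry":0,"rz":0}])

```text
time: 17.5
position: [0.58, -0.1539, 0.0434]
orientation: [-0.0, 0.696, 0.718, -0.0]
ft_force: [-0.2, -0.0, -1.0]
grip_width: 0.0399
```

>>> send_rows(targets=[{"hand":3,"tx":0,"ty":0,"tz":0.2,"rx":0,"ry":0,"rz":0},{"hand":3,"tx":0,"ty":0,"tz":0.2,"rx":0,"ry":0,"rz":0},{"hand":3,"tx":0,"ty":0,"tz":0.1,"rx":0,"ry":0,"rz":0},{"hand":3,"tx":0,"ty":0,"tz":0,"rx":0,"ry":0,"rz":0}])

```text
time: 18.0
position: [0.5802, -0.1539, 0.0393]
orientation: [0.0, 0.696, 0.718, -0.0]
ft_force: [-3.1, 0.6, 4.9]
grip_width: 0.04
```

>>> send_rows(targets=[{"hand":6,"tx":0,"ty":0,"tz":0,"rx":0,"ry":0,"rz":0},{"hand":6,"tx":0,"ty":0,"tz":0,"rx":0,"ry":0,"rz":0},{"hand":6,"tx":0,"ty":0,"tz":0,"rx":0,"ry":0,"rz":0},{"hand":6,"tx":0,"ty":0,"tz":-1,"rx":0,"ry":0,"rz":0},{"hand":8.7,"tx":0,"ty":0,"tz":-4,"rx":0,"ry":0,"rz":0},{"hand":8.7,"tx":0,"ty":0,"tz":-5,"rx":0,"ry":0,"rz":0},{"hand":8.7,"tx":4,"ty":-3,"tz":-1,"rx":0,"ry":0,"rz":0},{"hand":8.7,"tx":4,"ty":-3,"tz":0,"rx":0,"ry":0,"rz":0},{"hand":8.7,"tx":4,"ty":-2,"tz":0,"rx":0,"ry":0,"rz":0},{"hand":8.7,"tx":4,"ty":0,"tz":0,"rx":0,"ry":0,"rz":0}])

```text
time: 19.25
position: [0.494, 0.0043, 0.1494]
orientation: [0.001, 0.696, 0.718, -0.0]
ft_force: [0.7, 0.1, -0.1]
grip_width: 0.0868
```

```bash
python3 - <<'E'
from h import *
plan()
def avg(n,k=8):
    shot(n); return np.mean([read_camera(n)["pixels"][:,:,::-1].astype(float) for _ in range(k)],0).clip(0,255).astype(np.uint8)
t=avg("top");s=avg("scene")
np.savez("avg2.npz",t=t,s=s)
A=cv2.resize(t[150:205,310:375],(473,400),interpolation=cv2.INTER_LANCZOS4)
B=cv2.resize(s[135:185,295:345],(300,300),interpolation=cv2.INTER_LANCZOS4);B=cv2.copyMakeBorder(B,0,100,0,0,0)
u,v=proj("top",(.5798,-.2319,.071)).round().astype(int);print(u,v)
C=cv2.resize(t[v-16:v+16,u-14:u+14],(175,200),interpolation=cv2.INTER_LANCZOS4)
cv2.imwrite("pics/k.png",np.vstack([np.hstack([A,B]),cv2.copyMakeBorder(cv2.convertScaleAbs(C,alpha=1.2),0,0,0,598,0)]))
E
```

```text
t 19.25 tcp [0.494  0.0043 0.1494] psi 91.74 tilt [ 0.05 -0.12] F [ 0.7  0.1 -0.1] w 0.0868
358 173
```

View pics/k.png

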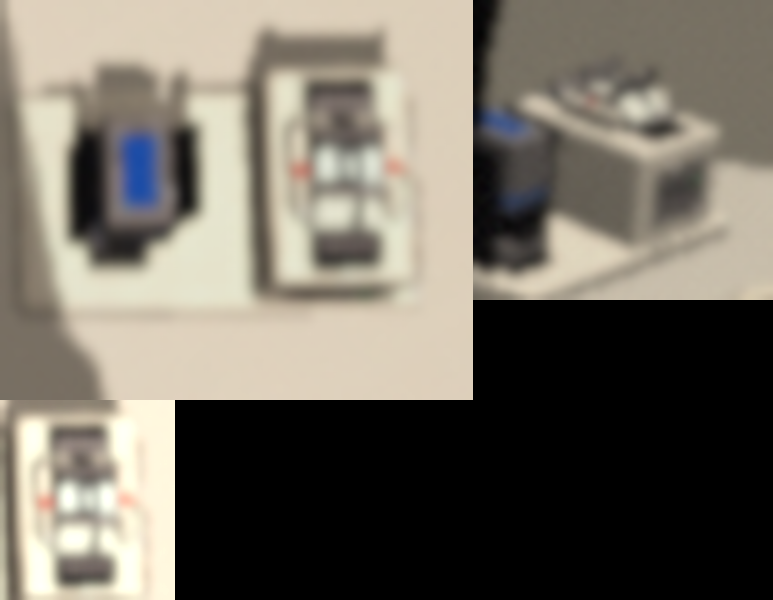

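The pack stands fully seated in the cradle (blue mark at (140,170)). The wheel's top number at (345,165) shows a single central stroke, which suggests 1. The pixel values should tell more than another picture, so I'll print those.

```bash
python3 - <<'E'
from h import *
d=np.load("avg2.npz");g=cv2.cvtColor(d["t"],cv2.COLOR_BGR2GRAY)
print("cols",list(range(348,368)))
for v in range(160,190): print(v,*["%3d"%x for x in g[v,348:368]])
for a in(-36,0,36):
  r=np.radians(a);c=np.array([.5822,-.229,.045])+np.array([26e-3*np.sin(r),0,26e-3*np.cos(r)]);print(a,proj("top",c).round(1))
for a in(-54,-18,18,54):
  r=np.radians(a);c=np.array([.5822,-.229,.045])+np.array([36e-3*np.sin(r),0,36e-3*np.cos(r)]);print("lug",a,proj("top",c).round(1))
E
```

```text
cols [348, 349, 350, 351, 352, 353, 354, 355, 356, 357, 358, 359, 360, 361, 362, 363, 364, 365, 366, 367]
160 197 202 196 176 154 147 147 149 150 149 146 147 160 186 206 216 217 210 207 208
161 218 221 211 177 127 104 103 104 105 103  99 101 128 179 215 226 222 213 208 208
162 223 226 214 172 107  79  82  83  83  82  79  82 110 168 214 226 223 212 205 206
163 222 226 214 172 111  95 102 103 103 103 102 104 122 169 213 226 221 208 198 203
164 221 223 210 173 121 113 118 113 110 111 114 120 134 173 213 226 221 205 192 200
165 219 215 199 171 134 131 131 112  98 101 114 133 146 171 208 222 220 205 191 200
166 211 197 180 166 139 137 136 112  87  88 109 135 145 156 187 211 217 206 193 201
167 202 179 174 168 133 123 123 109  91  87 100 119 125 131 162 199 213 206 194 200
168 198 177 188 183 132 103 106 104  97  92  93 101 107 115 151 198 215 208 194 200
169 197 179 195 191 135 102 117 118 104  91  88  99 115 126 156 200 217 210 196 201
170 197 182 195 192 144 136 166 165 136 115 115 131 163 173 178 203 215 211 200 203
171 198 183 189 185 151 167 206 203 167 154 158 168 202 209 197 197 20
[... 960 characters left out ...]
4 111  88  91  92  91  89  89  91 107 160 212 226 222 206 194
184 198 223 227 216 173 105  76  79  80  79  79  77  79 100 158 210 226 222 204 189
185 198 224 227 217 177 108  67  63  66  73  76  76  78 107 165 212 226 222 205 189
186 198 224 227 221 192 138 105 101 107 123 130 130 131 149 188 217 226 223 207 191
187 191 217 222 218 203 176 159 157 163 175 180 180 179 187 203 215 219 217 204 191
188 170 190 192 191 185 175 170 170 172 177 180 177 175 176 183 190 196 199 196 194
189 133 138 135 133 131 129 128 129 130 131 131 129 127 127 136 154 176 193 199 201
-36 [356.7 178.1]
0 [357. 172.]
36 [356.5 166.6]
lug -54 [356.8 183.3]
lug -18 [357.8 175.6]
lug 18 [357.7 167.1]
lug 54 [356.5 161.4]
```

```bash
cat > dig.py <<'E'
from h import *
def match(img,ax=(.5822,-.229),yaw=1.7,z0=.045):
    g=cv2.cvtColor(img,cv2.COLOR_BGR2GRAY).astype(np.float32)
    yw=np.radians(yaw); ys=np.arange(-9,9.1,.5); ar=np.arange(-5.5,5.6,.5)
    def patch(a0):
        P=np.zeros((len(ar),len(ys)),np.float32)
        for i,s in enumerate(ar):
            a=np.radians(a0)+(-s/26)*-1*-1   # row down = toward front
            for j,y in enumerate(ys):
                X=26*np.sin(a);Y=-y
                q=proj("top",(ax[0]+(np.cos(yw)*X-np.sin(yw)*Y)/1e3,ax[1]+(np.sin(yw)*X+np.cos(yw)*Y)/1e3,z0+.026*np.cos(a)))
                P[i,j]=cv2.getRectSubPix(g,(1,1),(float(q[0]),float(q[1])))[0,0]
        return P
    def digit(d,h,w,sg,dx,dy):
        m=np.zeros((80,120),np.uint8); f=cv2.FONT_HERSHEY_SIMPLEX
        (tw,th),_=cv2.getTextSize(str(d),f,h/10*.46*2.05,int(w)); 
        cv2.putText(m,str(d),(int(60-tw/2+dx),int(40+th/2+dy)),f,h/10*.46*2.05,255,int(w))
        m=cv2.GaussianBlur(m,(0,0),sg*4)
        return cv2.resize(m,(30,20),interpolation=cv2.INTER_AREA).astype(np.float32)  # 1 px/mm
    res={}
    for nm,a0 in(("top",0),("front",-36)):
        P=patch(a0); P=cv2.resize(P,(19,12),interpolation=cv2.INTER_AREA)
        o=[]
        for flip in(0,1):
            for d in range(10):
                b=-1
                for h in(8,10,12):
                  for w in(5,8):
                    T=-digit(d,h,w,1.3,0,0)
                    if flip:T=T[::-1,::-1].copy()
                    # match with shifts: slide P core over T
                    core=P[2:10,3:16]
                    C=cv2.matchTemplate(T[3:17,5:25],core.copy(),cv2.TM_CCOEFF_NORMED)
                    b=max(b,C[1:6,1:7].max())
                o.append(b)
        res[nm]=np.array(o).reshape(2,10); print(nm,*res[nm].round(2),sep="\n")
    return res
E
python3 - <<'E'
from dig import *
r=match(np.load("avg2.npz")["t"])
for f in(0,1): print([round(float(r["top"][f][n]+r["front"][f][(n+1)%10]),2) for n in range(10)])
E
```

```text
top
[0.66 0.57 0.6  0.6  0.56 0.65 0.63 0.67 0.64 0.62]
[0.68 0.57 0.64 0.64 0.69 0.65 0.66 0.56 0.67 0.67]
front
[0.43 0.36 0.39 0.47 0.42 0.43 0.43 0.47 0.42 0.4 ]
[0.76 0.68 0.75 0.69 0.68 0.76 0.73 0.64 0.76 0.76]
[1.02, 0.96, 1.08, 1.01, 0.99, 1.08, 1.1, 1.09, 1.04, 1.05]
[1.36, 1.32, 1.32, 1.33, 1.44, 1.39, 1.3, 1.31, 1.43, 1.43]
```

Reading the digit from pixels isn't conclusive. I'll use the wheel's end stop instead: roll back to the 0 stop, then count six clicks forward. First I go above the axle.

>>> send_rows(targets=[{"hand":5,"tx":-3.9,"ty":1.3,"tz":0,"rx":0,"ry":0,"rz":0},{"hand":5,"tx":-3.9,"ty":1.3,"tz":0,"rx":0,"ry":0,"rz":0},{"hand":5,"tx":-3.9,"ty":1.3,"tz":0,"rx":0,"ry":0,"rz":0},{"hand":5,"tx":-3.9,"ty":1.4,"tz":0,"rx":0,"ry":0,"rz":0},{"hand":5,"tx":-3.9,"ty":1.4,"tz":0,"rx":0,"ry":0,"rz":0},{"hand":5,"tx":-3.9,"ty":1.4,"tz":0,"rx":0,"ry":0,"rz":0},{"hand":5,"tx":0,"ty":0,"tz":3,"rx":0,"ry":0,"rz":0},{"hand":5,"tx":0,"ty":0,"tz":0,"rx":0,"ry":0,"rz":0},{"hand":5,"tx":0,"ty":0,"tz":0,"rx":0,"ry":0,"rz":0}])

```text
time: 21.28
position: [0.5838, -0.2271, 0.1193]
orientation: [0.0, 0.696, 0.718, 0.0]
ft_force: [-0.1, 0.2, 1.4]
grip_width: 0.0502
```

```bash
python3 - <<'E'
from h import *
plan((.5822,-.229,.0765),91.7)
E
```

```text
t 21.27 tcp [ 0.5838 -0.2271  0.1193] psi 91.84 tilt [0.03 0.01] F [-0.1  0.2  1.4] w 0.0502
rz total 0.14
after turn: tx -0.19 ty -0.16 tz 4.28 cm
```

>>> send_rows(targets=[{"hand":5,"tx":-0.2,"ty":-0.15,"tz":1.5,"rx":0,"ry":0,"rz":0},{"hand":5,"tx":0,"ty":0,"tz":1.5,"rx":0,"ry":0,"rz":0},{"hand":5,"tx":0,"ty":0,"tz":0.8,"rx":0,"ry":0,"rz":0},{"hand":5,"tx":0,"ty":0,"tz":0.4,"rx":0,"ry":0,"rz":0},{"hand":5,"tx":0,"ty":-0.8,"tz":0,"rx":0,"ry":0,"rz":0},{"hand":5,"tx":0,"ty":0,"tz":0,"rx":0,"ry":0,"rz":0}])

```text
time: 22.02
position: [0.5734, -0.2305, 0.0769]
orientation: [0.0, 0.696, 0.718, -0.0]
ft_force: [0.3, -0.0, 0.5]
grip_width: 0.0497
```

>>> send_rows(targets=[{"hand":5,"tx":0,"ty":-0.3,"tz":0,"rx":0,"ry":0,"rz":0},{"hand":5,"tx":0,"ty":-0.2,"tz":0,"rx":0,"ry":0,"rz":0},{"hand":5,"tx":0,"ty":0,"tz":0,"rx":0,"ry":0,"rz":0}])

```text
time: 22.4
position: [0.57, -0.2304, 0.0773]
orientation: [0.001, 0.696, 0.718, 0.001]
ft_force: [2.8, -0.1, 0.4]
grip_width: 0.0502
```

>>> send_rows(targets=[{"hand":5,"tx":0,"ty":-0.2,"tz":0,"rx":0,"ry":0,"rz":0},{"hand":5,"tx":0,"ty":0,"tz":0,"rx":0,"ry":0,"rz":0}])

```text
time: 22.65
position: [0.5674, -0.2304, 0.077]
orientation: [0.0, 0.696, 0.718, 0.0]
ft_force: [2.9, 0.0, 2.0]
grip_width: 0.05
```

>>> send_rows(targets=[{"hand":5,"tx":0,"ty":-0.2,"tz":0,"rx":0,"ry":0,"rz":0},{"hand":5,"tx":0,"ty":-0.2,"tz":0,"rx":0,"ry":0,"rz":0},{"hand":5,"tx":0,"ty":0,"tz":0,"rx":0,"ry":0,"rz":0}])

```text
time: 23.02
position: [0.5667, -0.2303, 0.0771]
orientation: [0.003, 0.696, 0.718, 0.003]
ft_force: [12.2, -0.6, -4.3]
grip_width: 0.0499
```

The wheel resisted at 12 N after about 3 mm, with no click. So it was already at the 0 stop, which agrees with the ring shape on top and the single stroke, a 1, in front. Now six clicks forward.

>>> send_rows(targets=[{"hand":5,"tx":0,"ty":1.5,"tz":0,"rx":0,"ry":0,"rz":0},{"hand":5,"tx":0,"ty":1.5,"tz":0,"rx":0,"ry":0,"rz":0},{"hand":5,"tx":0,"ty":0.5,"tz":0,"rx":0,"ry":0,"rz":0},{"hand":5,"tx":0,"ty":0.5,"tz":0,"rx":0,"ry":0,"rz":0},{"hand":5,"tx":0,"ty":0.5,"tz":0,"rx":0,"ry":0,"rz":0}])

```text
time: 23.65
position: [0.6083, -0.2291, 0.0763]
orientation: [0.0, 0.696, 0.718, 0.0]
ft_force: [-0.0, -0.4, 0.1]
grip_width: 0.05
```

>>> send_rows(targets=[{"hand":5,"tx":0,"ty":0.5,"tz":0,"rx":0,"ry":0,"rz":0},{"hand":5,"tx":0,"ty":0.3,"tz":0,"rx":0,"ry":0,"rz":0},{"hand":5,"tx":0,"ty":0,"tz":0,"rx":0,"ry":0,"rz":0}])

```text
time: 24.02
position: [0.6161, -0.2287, 0.0765]
orientation: [-0.0, 0.696, 0.718, 0.0]
ft_force: [-0.6, 1.0, 0.5]
grip_width: 0.0496
```

>>> send_rows(targets=[{"hand":5,"tx":0,"ty":0,"tz":-1.5,"rx":0,"ry":0,"rz":0},{"hand":5,"tx":0,"ty":-2.8,"tz":0,"rx":0,"ry":0,"rz":0},{"hand":5,"tx":0,"ty":0,"tz":0,"rx":0,"ry":0,"rz":0},{"hand":5,"tx":0,"ty":0,"tz":1.5,"rx":0,"ry":0,"rz":0},{"hand":5,"tx":0,"ty":0,"tz":0,"rx":0,"ry":0,"rz":0},{"hand":5,"tx":0,"ty":0.5,"tz":0,"rx":0,"ry":0,"rz":0},{"hand":5,"tx":0,"ty":0,"tz":0,"rx":0,"ry":0,"rz":0}])

```text
time: 24.9
position: [0.5939, -0.2292, 0.0766]
orientation: [0.0, 0.696, 0.718, 0.0]
ft_force: [-0.3, -0.2, 0.0]
grip_width: 0.0503
```

>>> send_rows(targets=[{"hand":5,"tx":0,"ty":0.3,"tz":0,"rx":0,"ry":0,"rz":0},{"hand":5,"tx":0,"ty":0,"tz":0,"rx":0,"ry":0,"rz":0}])

```text
time: 25.15
position: [0.5957, -0.2295, 0.0766]
orientation: [-0.0, 0.696, 0.718, -0.0]
ft_force: [-1.6, -0.1, 1.4]
grip_width: 0.0498
```

>>> send_rows(targets=[{"hand":5,"tx":0,"ty":0.5,"tz":0,"rx":0,"ry":0,"rz":0},{"hand":5,"tx":0,"ty":0.5,"tz":0,"rx":0,"ry":0,"rz":0},{"hand":5,"tx":0,"ty":0.5,"tz":0,"rx":0,"ry":0,"rz":0},{"hand":5,"tx":0,"ty":0.5,"tz":0,"rx":0,"ry":0,"rz":0},{"hand":5,"tx":0,"ty":0,"tz":0,"rx":0,"ry":0,"rz":0}])

```text
time: 25.78
position: [0.6163, -0.2287, 0.0764]
orientation: [-0.0, 0.696, 0.718, 0.0]
ft_force: [-0.4, 0.6, 0.4]
grip_width: 0.0501
```

>>> send_rows(targets=[{"hand":5,"tx":0,"ty":0,"tz":-1.5,"rx":0,"ry":0,"rz":0},{"hand":5,"tx":0,"ty":-2.8,"tz":0,"rx":0,"ry":0,"rz":0},{"hand":5,"tx":0,"ty":0,"tz":0,"rx":0,"ry":0,"rz":0},{"hand":5,"tx":0,"ty":0,"tz":1.5,"rx":0,"ry":0,"rz":0},{"hand":5,"tx":0,"ty":0,"tz":0,"rx":0,"ry":0,"rz":0},{"hand":5,"tx":0,"ty":0.8,"tz":0,"rx":0,"ry":0,"rz":0},{"hand":5,"tx":0,"ty":0.7,"tz":0,"rx":0,"ry":0,"rz":0},{"hand":5,"tx":0,"ty":0.7,"tz":0,"rx":0,"ry":0,"rz":0},{"hand":5,"tx":0,"ty":0.6,"tz":0,"rx":0,"ry":0,"rz":0},{"hand":5,"tx":0,"ty":0,"tz":0,"rx":0,"ry":0,"rz":0}])

```text
time: 27.02
position: [0.6165, -0.2286, 0.0764]
orientation: [0.0, 0.696, 0.718, 0.0]
ft_force: [0.7, 0.1, 0.5]
grip_width: 0.0496
```

>>> send_rows(targets=[{"hand":5,"tx":0,"ty":0,"tz":-1.5,"rx":0,"ry":0,"rz":0},{"hand":5,"tx":0,"ty":-2.8,"tz":0,"rx":0,"ry":0,"rz":0},{"hand":5,"tx":0,"ty":0,"tz":0,"rx":0,"ry":0,"rz":0},{"hand":5,"tx":0,"ty":0,"tz":1.5,"rx":0,"ry":0,"rz":0},{"hand":5,"tx":0,"ty":0,"tz":0,"rx":0,"ry":0,"rz":0},{"hand":5,"tx":0,"ty":0.8,"tz":0,"rx":0,"ry":0,"rz":0},{"hand":5,"tx":0,"ty":0.7,"tz":0,"rx":0,"ry":0,"rz":0},{"hand":5,"tx":0,"ty":0.7,"tz":0,"rx":0,"ry":0,"rz":0},{"hand":5,"tx":0,"ty":0.6,"tz":0,"rx":0,"ry":0,"rz":0},{"hand":5,"tx":0,"ty":0,"tz":0,"rx":0,"ry":0,"rz":0}])

```text
time: 28.28
position: [0.6165, -0.2286, 0.0764]
orientation: [0.0, 0.696, 0.718, 0.0]
ft_force: [-0.9, -0.3, 0.2]
grip_width: 0.05
```

>>> send_rows(targets=[{"hand":5,"tx":0,"ty":0,"tz":-1.5,"rx":0,"ry":0,"rz":0},{"hand":5,"tx":0,"ty":-2.8,"tz":0,"rx":0,"ry":0,"rz":0},{"hand":5,"tx":0,"ty":0,"tz":0,"rx":0,"ry":0,"rz":0},{"hand":5,"tx":0,"ty":0,"tz":1.5,"rx":0,"ry":0,"rz":0},{"hand":5,"tx":0,"ty":0,"tz":0,"rx":0,"ry":0,"rz":0},{"hand":5,"tx":0,"ty":0.8,"tz":0,"rx":0,"ry":0,"rz":0},{"hand":5,"tx":0,"ty":0.7,"tz":0,"rx":0,"ry":0,"rz":0},{"hand":5,"tx":0,"ty":0.7,"tz":0,"rx":0,"ry":0,"rz":0},{"hand":5,"tx":0,"ty":0.6,"tz":0,"rx":0,"ry":0,"rz":0},{"hand":5,"tx":0,"ty":0,"tz":0,"rx":0,"ry":0,"rz":0}])

```text
time: 29.52
position: [0.6165, -0.2285, 0.0764]
orientation: [-0.0, 0.696, 0.718, 0.0]
ft_force: [-0.7, 0.2, 0.3]
grip_width: 0.05
```

>>> send_rows(targets=[{"hand":5,"tx":0,"ty":0,"tz":-1.5,"rx":0,"ry":0,"rz":0},{"hand":5,"tx":0,"ty":-2.8,"tz":0,"rx":0,"ry":0,"rz":0},{"hand":5,"tx":0,"ty":0,"tz":0,"rx":0,"ry":0,"rz":0},{"hand":5,"tx":0,"ty":0,"tz":1.5,"rx":0,"ry":0,"rz":0},{"hand":5,"tx":0,"ty":0,"tz":0,"rx":0,"ry":0,"rz":0},{"hand":5,"tx":0,"ty":0.8,"tz":0,"rx":0,"ry":0,"rz":0},{"hand":5,"tx":0,"ty":0.7,"tz":0,"rx":0,"ry":0,"rz":0},{"hand":5,"tx":0,"ty":0.7,"tz":0,"rx":0,"ry":0,"rz":0},{"hand":5,"tx":0,"ty":0.6,"tz":0,"rx":0,"ry":0,"rz":0},{"hand":5,"tx":0,"ty":0,"tz":0,"rx":0,"ry":0,"rz":0}])

```text
time: 30.78
position: [0.6165, -0.2286, 0.0764]
orientation: [0.0, 0.696, 0.718, 0.0]
ft_force: [-0.6, 0.2, 0.3]
grip_width: 0.0502
```

>>> send_rows(targets=[{"hand":5,"tx":0,"ty":0,"tz":-3,"rx":0,"ry":0,"rz":0},{"hand":5,"tx":0,"ty":0,"tz":-4,"rx":0,"ry":0,"rz":0},{"hand":5,"tx":4,"ty":-2,"tz":0,"rx":0,"ry":0,"rz":0},{"hand":5,"tx":4,"ty":-2,"tz":0,"rx":0,"ry":0,"rz":0},{"hand":5,"tx":4,"ty":-2,"tz":0,"rx":0,"ry":0,"rz":0},{"hand":5,"tx":4,"ty":-2,"tz":0,"rx":0,"ry":0,"rz":0},{"hand":5,"tx":4,"ty":-2,"tz":0,"rx":0,"ry":0,"rz":0},{"hand":5,"tx":4,"ty":-2,"tz":0,"rx":0,"ry":0,"rz":0},{"hand":5,"tx":0,"ty":0,"tz":0,"rx":0,"ry":0,"rz":0}])

```text
time: 31.9
position: [0.4875, 0.0108, 0.147]
orientation: [0.001, 0.694, 0.72, 0.0]
ft_force: [0.6, -0.6, 0.4]
grip_width: 0.05
```

```bash
python3 - <<'E'
from h import *
plan()
def avg(n,k=10):
    shot(n); return np.mean([read_camera(n)["pixels"][:,:,::-1].astype(float) for _ in range(k)],0).clip(0,255).astype(np.uint8)
t=avg("top");s=avg("scene",3); np.savez("avg3.npz",t=t,s=s)
o=np.load("avg2.npz")["t"]
z=lambda i:cv2.resize(i[158:188,344:370],(390,450),interpolation=cv2.INTER_LANCZOS4)
cv2.imwrite("pics/l.png",np.hstack([z(o),z(t)]))
g=cv2.cvtColor(t,cv2.COLOR_BGR2GRAY)
for v in range(160,186): print(v,*["%3d"%x for x in g[v,350:364]])
E
```

```text
t 31.90 tcp [0.4875 0.0108 0.147 ] psi 92.12 tilt [ 0.05 -0.04] F [ 0.6 -0.6  0.4] w 0.0500
160 194 176 154 146 147 148 149 149 146 147 159 185 206 215
161 211 176 127 105 104 105 105 103  98 100 128 178 214 225
162 213 172 107  81  83  84  84  83  80  82 111 168 213 226
163 213 172 112  96 103 104 103 103 103 104 124 171 213 225
164 210 172 119 106 112 110 109 111 115 120 137 177 214 225
165 199 171 127 110 109 100  96 104 120 133 146 174 208 221
166 179 165 130 112 106  90  81  92 115 134 140 153 187 210
167 174 167 129 108 105  95  86  91 104 118 121 128 161 199
168 188 183 131 100 102 100  96  95  99 107 112 119 153 198
169 195 191 135 102 116 118 103  94 103 121 134 140 163 201
170 194 191 144 136 165 164 132 115 138 168 185 184 185 204
171 189 185 150 167 205 201 161 140 166 196 216 214 198 197
172 171 164 145 177 216 214 174 143 158 188 218 221 200 182
173 157 150 141 174 211 211 174 137 136 164 205 216 200 184
174 166 162 148 158 183 182 153 122 116 134 175 191 190 194
175 176 178 151 135 141 138 121 105 101 113 140 152 164 189
176 176 181 154 136 144 140 131 123 118 126 151 159 160 184
177 175 181 162 163 184 186 178 170 153 151 182 191 179 187
178 180 183 174 186 211 218 215 206 181 169 202 211 195 190
179 192 185 177 192 217 224 223 212 181 168 203 216 206 196
180 209 192 173 181 201 208 206 192 161 150 184 204 210 210
181 222 206 172 152 161 166 162 149 126 120 143 169 199 218
182 226 213 173 121 108 111 108 102  94  92 100 126 174 215
183 226 215 172 108  81  80  78  77  77  76  78 100 158 211
184 226 215 172 102  66  62  60  61  61  61  62  90 155 210
185 226 217 176 106  62  55  57  66  69  69  72 103 164 212
```

View pics/l.png

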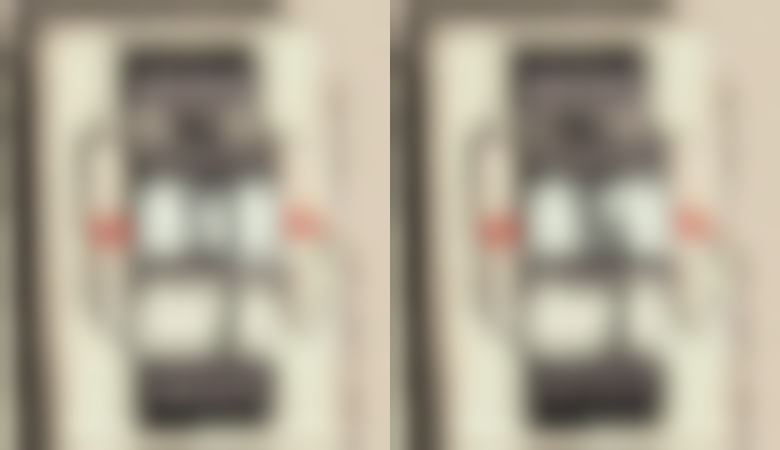

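Left is the start: two equal strokes with a hole, so 0 on top and a single-stroke 1 in front. Right is now: a full left stroke with the right side dark only at the bottom, so 6 on top and a 7-like stroke in front. That fits six clicks from 0. I'll do a quick bystander check and hand in.

```bash
python3 - <<'E'
from h import *
s=cv2.resize(np.load("avg3.npz")["s"],(800,600),interpolation=cv2.INTER_CUBIC);b=cv2.imread("pics/b.png")
for n,(u,v,r) in dict(tape=(545,297,24),loupe=(397,370,18),glue=(230,360,28)).items():
    A=cv2.GaussianBlur(b[v-r:v+r,u-r:u+r],(0,0),2).astype(np.float32).mean(2);B=cv2.GaussianBlur(s[v-r:v+r,u-r:u+r],(0,0),2).astype(np.float32).mean(2)
    print(n,cv2.phaseCorrelate(A,B,cv2.createHanningWindow((2*r,2*r),cv2.CV_32F)))
f=np.load("avg3.npz")["t"].astype(int)
m=(f[...,0]>f[...,2]+40)&(f[...,0]>f[...,1]+20);m[:,:315]=0;m[:,345:]=0;v,u=np.nonzero(m);print("pack top",ray("top",u.mean(),v.mean(),.072).round(4))
print(state()["time"],job_done())
E
```

```text
tape ((0.16608327822817515, 0.009869908439352315), 0.6225593640572495)
loupe ((-0.027328472539853266, 0.053570763963431745), 0.8957714489948603)
glue ((0.026248596671255342, -0.0026967444015042474), 1.1697749461068048)
pack top [ 0.5814 -0.1557  0.072 ]
the job is handed in; nothing more can be done
32.65 None
```

The pack is upright and fully down in the charger's cradle, the timer is set to 6, and the job was handed in at about 32.7 s. No verdict is reported.

**What I did**
- I pushed the pack to its stop (about 15 N) and it sprang up. I drew it out by the broad faces, stood it on the bench and let go.
- I regripped it by the narrow sides and lowered it into the cradle without side contact. It touched the floor at the expected height.
- The start number could not be read reliably from the pictures, and digit matching gave no clear answer. I pressed the wheel back about 3 mm until it resisted at 12 N, which showed it was already at the 0 stop. Then I rolled it forward six clicks.

**Last checks**
- **Timer:** the before and after images fit 0 changing to 6. The digits are only a few pixels wide, so this rests mainly on the click count from the 0 stop.
- **Pack:** its top measured at (0.581, -0.156), within 2 to 3 mm of where I let go. That is about the error of the camera calibration.
- **Bystanders:** the tape, loupe and glue had shifted less than 0.2 pixel in the scene view.
- **Robot:** the arm was clear of everything when I handed in.

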